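# Nest a driver board with the supply turned down

### The arm

A 6-joint arm with a two-finger parallel gripper is mounted at the origin on the work surface. World frame = base frame: x ahead of the robot, y to its left, z up, the work surface at z = 0. Lengths are in mm, angles in rad, forces in N, time in s.
With the tool pointing down it reaches from about 300 to 825 mm from the base axis. Payload 5.4 kg.
Tool frame: the origin (TCP) lies midway between the tips of the shut fingers; the grasp point (between the pads) lies 19 mm behind it (manip.pinch_z is the distance from the TCP to the grasp point, in mm); z points along the fingers, y is the line along which they close (so a half turn about z gives the same grasp; the last joint's range is limited). The gripper opens to 92 mm and grips with 3 to 60 N. Pads are 20 mm wide; open, the fingers measure 128 mm over their backs; the gripper's body (75 mm by 189 mm) begins 69 mm behind the grasp point.
Start: joints at [-1.531, 0.158, 1.597, -0, 1.386, -0.21], TCP at [142.123, -557.142, 214.601] pointing down, gripper open.
Joint ranges: [-2.91, 2.91], [-0.94, 2.29], [0.18, 2.7], [-1.29, 4.43], [0.17, 2.64], [-3, 3]. Speed limits (rad/s): [2.57, 2.57, 3.14, 3.14, 3.14, 3.14].

### API

Orientations are given as a rotation vector (axis times angle).
In Python, from cell import sensors, eyes, job, manip gives the robot as it stands.
- The arm moves only by the shell command python3 -m pendant 'ROWS' [FORCE]. ROWS is JSON, a list of rows, each an object with "rotation": the turn, a rotation vector about the tool's x, y, z in rad, a list of three; "delta_pos": the shift along the tool's x, y, z in m, a list of three; "claw": the finger opening in m, from 0 to 0.0919. In form: [{"rotation": [wx, wy, wz], "delta_pos": [x, y, z], "claw": claw}, ...]. A call has 1 to 10 rows; each row is the pose to reach, as a shift and turn from the pose commanded when the call began, along the tool's axes at that moment; what a row does not reach only later rows make up. A row lasts 1/12 s, in which the tool goes at most 41.7 mm and 7.16 degrees, less where a joint would pass 70% of its speed; a pose out of reach is approached as far as the arm can. A call with a gripper value outside its range is refused whole. The fingers move at their own pace and stop on an object; FORCE is the grip in N (left out, the last holds). Time passes only in rows, so rows that repeat a pose let the fingers close. It gives the time, the measured TCP pose, the force, the opening and the grip force at its end, in the units of the state.
- sensors.state(): the state, without advancing time (a new reading comes with each control period).
- eyes.read_camera(name): name is "scene" or "top" or "wrist"; returns the picture (420x560x3 uint8, blue, green, red); there is no depth.
- eyes.camera_params(name): a dict with "intrinsics" (3x3 intrinsics, pixels), "R" (3x3) and "t" (3): a world point X has camera coordinates R X + t; the wrist camera has in their place "hand_eye" (4x4, takes a point from camera to tool coordinates, whose origin is the TCP and whose axes are the flange's). Camera axes: x right, y down, z forward; pixel columns grow to the right and rows downward; lengths in mm; the calibration is good to about 2 mm. A picture is of the moment at which its call begins: read the wrist's pose just before it. camera_params takes no time and is no camera call.
- job.close_job(): hands the job in; it is judged then, once.
The state is a dict: "t": time; "q": joint angles; "joint_vel": joint speeds; "joint_torque": joint torques, N m; "eef_pos": TCP position; "orientation": TCP orientation; "contact_force": force on the tool from outside, world axes, zero at the start; "wrist_torque": the same for the moment, N m; "finger_gap": opening from 0.0 (shut) to 1.0 (fully open); "gripper_force": force on a finger pad.
Only numpy, scipy, OpenCV 4.12 (cv2) and the standard library are available. Lean on these libraries where they do the work, as an engineer would, in place of code of your own. Each camera call takes 0.05 s, during which the arm holds its last target. There are 200 camera calls.

### The job

First turn the dial on the grey bench supply fully anticlockwise to its stop, so the supply is off. Then slide the driver board, without lifting it off the fixture, into the keyed pocket until it lies flat and fully home in there; the fixture's fence can square and guide it. Leave the other things on the bench where they are.

Things in the scene. Friction and masses are not known exactly. Their poses are not given: they have to be found in the camera images.
- board: Driver board on a flat aluminium tray, loose, 110 (x) by 92 (y) by 14 mm thick, about 0.25 kg, low components on top (to 19 mm). Its +x, -y corner has a 22 by 22 mm square notch for the pocket's key block. Origin: centre of the underside of the full rectangle, z up. It starts on the ledge, notched end towards the pocket, up to 0.3 rad askew and clear of the fence.
- core (a point): Centre of the upper face of the flat black core, 44 (x) by 36 (y) mm, in the middle of the board's top, 18.5 mm above the board's origin: a good place to press.
- fixture: Low grey test fixture with a dark pocket floor, fixed to the bench, 310 (x) by 160 (y) mm, origin at the centre of its underside, z up. A loading ledge takes its -x part, a keyed pocket its +x part, a fence runs along all of its +y side. Its +x axis points roughly to the robot's right, so the fence is on the side away from the robot.
- ledge (a point): Centre of the flat loading ledge, on its surface, 20 mm above the bench. In the fixture's frame the ledge spans x = -155 to 30 mm and y = -80 to 68 mm; it is open at its -x end and its -y side, and a strip at its level runs on past the pocket from y = -80 to -27 mm.
- fence (a point): Point on the upper inner edge of the fence, beside the ledge's middle. The fence is 12 mm thick, runs along the fixture's x, inner face at fixture y = 68 mm, top 30 mm above the bench (10 mm above the ledge); it is also the pocket's +y wall.
- pocket (a point): Centre of the pocket floor, where the board's origin belongs, axes as the fixture's and as the seated board's. Floor 7 mm below the ledge; pocket 113 (x) by 95 (y) mm: 3 mm play each way. In fixture x from 30 mm (lip of the ledge) to 143 mm (end stop, top 10 mm above the ledge); y -27 to 68 mm. Key block 22 by 22 mm in its +x, -y corner, level with the ledge.
- console: Grey bench supply, 130 (x) by 160 (y) by 50 mm high, fixed to the bench to the robot's left, origin at the centre of its underside; the dial stands in the middle of its top.
- dial_grip (a point): Point on the dial's vertical axis at the height to grip; the dial has a bar grip, across which the fingers close.
- dial (a joint): Angle of the dial in rad: 0 is the anticlockwise stop (off), growing as it turns clockwise seen from above. At 0 the bar lies along the console's x axis; it starts 0.6 to 1.4 rad clockwise of the stop and stays where it is left.
- shell_a: White round open plastic shell, 96 mm across, 95 mm high, origin at the centre of its underside; stands beyond the fence. Leave alone.
- shell_b: White round open plastic shell like the other, beyond the supply. Leave alone.
- screwdriver: Screwdriver lying right of the pocket end of the fixture, along its own x. Leave alone.
- plug: Black plug adapter, 50 by 42 by 28 mm, beyond the fence, origin at the centre of its underside. Leave alone.
- jar: Small clear jar, 56 mm across, 70 mm high, beyond the gap between supply and fixture. Leave alone.
There are look-alikes about, which are no part of the job. What is meant by the console is not turquoise, and is the smaller of those in its own colour.

How it is judged (in metres and radians):
On the way, in this order (a step that is already met when the one before it is completed fails the run):
1. the dial is at its anticlockwise stop (value of joint dial below 0.08 rad), for 0.2 s.
2. the board lies flat in the pocket (z of board in the frame of pocket below 0.002 m and horizontal distance between board and pocket below 0.004 m and angle between board's own z axis and vertical below 0.025 rad), for 0.2 s.
At the end, for the whole second after the job is handed in: The dial is within 0.08 rad of its anticlockwise stop, and the board rests in the pocket: underside within 2 mm of the pocket floor, origin within 4 mm of the pocket's centre, level within 0.025 rad and square within 0.05 rad, at rest (all of step 2 and value of joint dial below 0.08 rad and angle between the x axis of board and the x axis of pocket, either way round below 0.05 rad and linear speed of board below 0.01 m/s); the robot touches nothing.
It fails at once if the board is lifted more than 20 mm off the ledge (z of board in the frame of fixture above 0.04 m).
It fails at once if the board is pushed off the fixture (z of board in the frame of fixture below 0.005 m).
It fails at once if another thing on the bench is moved by more than 30 mm (distance of any of shell_a, shell_b, screwdriver, plug, jar from where it was at the start of the episode above 0.03 m).
It also fails if it takes over 64 s, if anything falls off the work surface, if the arm or the gripper's body presses on something with over 40 N, if the wrist force passes 120 N, or if a joint passes its speed limit or range.

## Working session

There is one attempt and no reset: what is moved stays moved. The work goes in short steps, Python scripts to look and compute and a shell command to move; the robot and the scene stay as the last step left them, time stands still between calls to the robot, and variables do not carry over. Pictures are saved under pics/ and viewed, at most 10 in all, crops included, and the job is handed in when it is done.

```bash
mkdir -p pics; python3 - <<'E'
from cell import sensors, eyes, job, manip
import cv2,numpy as np
s=sensors.state(); print(s)
for n in("scene","top"):
    cv2.imwrite(f"pics/{n}0.png",eyes.read_camera(n))
    p=eyes.camera_params(n); print(n,{k:np.round(v,3).tolist() for k,v in p.items()})
print(eyes.camera_params("wrist"))
E
```

```text
{'t': 0.0, 'q': array([-1.53109663e+00,  1.59043733e-01,  1.59822087e+00, -5.94618751e-06,
        1.38619948e+00, -2.10107857e-01]), 'joint_vel': array([-9.23687417e-04,  8.52629765e-04,  3.49752549e-05, -9.21312608e-05,
       -1.79662411e-03,  6.59942716e-04]), 'joint_torque': array([ 1.74114898e-04, -3.85569012e+01, -3.22109056e+01,  7.02379947e-02,
        3.80420499e-02, -1.36030267e-04]), 'eef_pos': array([ 142.09797693, -556.52066794,  213.62760259]), 'orientation': array([-3.11526774e+00, -3.91146632e-01, -2.40877220e-04]), 'contact_force': array([-0.0980896 , -0.32150791, -0.15615901]), 'wrist_torque': array([-0.03394161, -0.03324499, -0.00864655]), 'gripper_force': 0.0, 'finger_gap': 1.000978071289901}
scene {'intrinsics': [[417.909, 0.0, 279.744], [0.0, 417.909, 216.257], [0.0, 0.0, 1.0]], 'R': [[0.865, 0.502, 0.008], [0.428, -0.73, -0.533], [-0.261, 0.465, -0.846]], 't': [-444.109, -159.266, 1362.542]}
top {'intrinsics': [[394.746, 0.0, 291.075], [0.0, 394.746, 208.146], [0.0, 0.0, 1.0]], 'R': [[0.01, -1.0, 0.021], [-0.998, -0.011, -0.055], [0.055, -0.02, -0.998]], 't': [-12.599, 525.738, 1010.765]}
{'intrinsics': array([[370.63621924,   0.        , 286.56312893],
       [  0.        , 370.63621924, 208.14893798],
       [  0.        ,   0.        ,   1.        ]]), 'hand_eye': array([[ 2.62793346e-04, -9.68861973e-01, -2.47601309e-01,
         6.90394721e+01],
       [ 9.99999965e-01,  2.55651294e-04,  6.09953161e-05,
        -1.16059376e+00],
       [ 4.20355272e-06, -2.47601316e-01,  9.68862007e-01,
        -1.70084608e+02],
       [ 0.00000000e+00,  0.00000000e+00,  0.00000000e+00,
         1.00000000e+00]])}
```

View pics/top0.png

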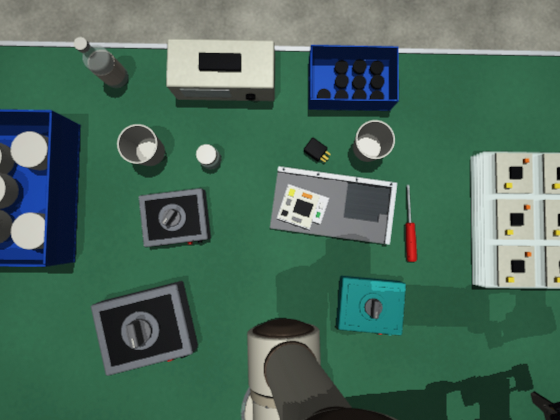

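View pics/scene0.png

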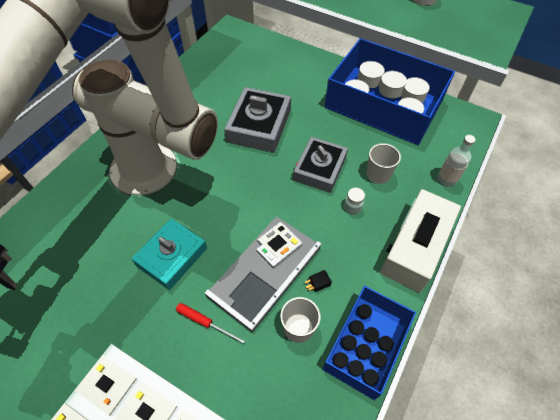

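The top picture shows three supplies: small grey at (173,217), large grey at (142,327) and turquoise at (372,307). The one meant is the small grey one at (173,217): it isn't turquoise and it is the smaller of the two greys. The board is at (302,207) on the fixture, with the pocket at (367,201) and the fence along the top edge.

```bash
python3 - <<'E'
import cv2,numpy as np
im=cv2.imread("pics/top0.png")
c=cv2.resize(im[160:250,130:410],None,fx=2.85,fy=2.85,interpolation=cv2.INTER_CUBIC)
sc=cv2.imread("pics/scene0.png")[130:200,280:360]
sc=cv2.resize(sc,None,fx=4,fy=4,interpolation=cv2.INTER_CUBIC)
sd=cv2.resize(cv2.imread("pics/scene0.png")[205:335,200:330],(480,280*480//480),interpolation=cv2.INTER_CUBIC)
out=np.zeros((c.shape[0]+280,800,3),np.uint8); out[:c.shape[0],:c.shape[1]]=c; out[c.shape[0]:,:320]=sc; out[c.shape[0]:,320:]=sd
cv2.imwrite("pics/crop0.png",out)
E
```

```text
(no output)
```

View pics/crop0.png

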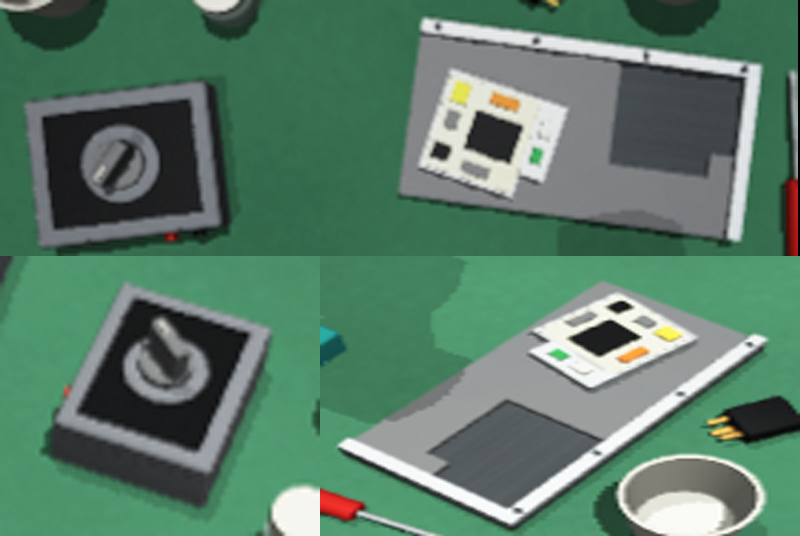

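The crop confirms the small grey supply, with a black panel and its dial at crop (120,163). The bar is about 35° clockwise of image-vertical. The board is askew, with its notch towards the lower right, and is clear of the fence.

```bash
cat > h.py <<'E'
import numpy as np,cv2
from cell import eyes,sensors
from scipy.spatial.transform import Rotation as Ro
P={n:eyes.camera_params(n) for n in("top","scene","wrist")}
def ray(n,uv,s=None):
    p=P[n]; d=np.linalg.inv(p["intrinsics"])@np.array([uv[0],uv[1],1.])
    if n!="wrist": return -p["R"].T@p["t"], p["R"].T@d
    R=Ro.from_rotvec(s["orientation"]).as_matrix(); H=p["hand_eye"]
    return R@H[:3,3]+s["eef_pos"], R@H[:3,:3]@d
def on(n,uv,z,s=None):
    o,d=ray(n,uv,s); return o+d*(z-o[2])/d[2]
def tri(*rs):
    A=np.zeros((3,3));b=np.zeros(3)
    for o,d in rs:
        d=d/np.linalg.norm(d);M=np.eye(3)-np.outer(d,d);A+=M;b+=M@o
    return np.linalg.solve(A,b)
def rigid(m,w):
    m=np.array(m,float);w=np.array(w)[:,:2];mc,wc=m.mean(0),w.mean(0)
    a,b=m-mc,w-wc
    th=np.arctan2((a[:,0]*b[:,1]-a[:,1]*b[:,0]).sum(),(a*b).sum())
    R=np.array([[np.cos(th),-np.sin(th)],[np.sin(th),np.cos(th)]]);t=wc-R@mc
    return th,R,t,np.linalg.norm(m@R.T+t-w,axis=1)
E
python3 - <<'E'
from h import *
np.set_printoptions(precision=2,suppress=True)
c=lambda x,y:(130+x/2.85-.3,160+y/2.85-.3)
# console: model corners, +x away from robot(image up), +y image left
r=rigid([(65,80),(65,-80),(-65,-80),(-65,80)],[on("top",c(*p),50) for p in[(26,102),(208,82),(224,228),(40,246)]]);print("console",r)
s=lambda x,y:(280+x/4-.4,130+(y-256)/4-.4)
print("bar ends tri",tri(ray("top",c(128,143)),ray("scene",s(158,322))),tri(ray("top",c(97,188)),ray("scene",s(183,375))))
print("dial at z70",on("top",c(120,163),55))
r=rigid([(-155,80),(155,80),(155,-80)],[on("top",c(*p),30) for p in[(422,18),(762,66),(740,240)]]);print("fix",r)
print("ledge corner",on("top",c(398,195),20)[:2],r[1]@[-155,-80]+r[2])
pk=r[1]@[86.5,20.5]+r[2];print("pocket",pk)
f=[on("top",c(*p),34)for p in[(450,68),(568,105),(418,167)]]
rb=rigid([(-55,46),(55,46),(-55,-46)],f);print("board",rb)
print("core",on("top",c(494,137),38.5))
print("board in fix",(rb[2]-r[2])@r[1],rb[0]-r[0])
E
```

```text
console (np.float64(0.12027764339056846), array([[ 0.99, -0.12],
       [ 0.12,  0.99]]), array([497.74, 286.22]), array([1.45, 1.41, 0.41, 2.39]))
bar ends tri [506.13 252.84 148.63] [485.53 332.79  -9.21]
dial at z70 [498.63 288.91  55.  ]
fix (np.float64(-1.6968887225386822), array([[-0.13,  0.99],
       [-0.99, -0.13]]), array([ 534.26, -115.48]), array([0.36, 0.83, 0.75]))
ledge corner [473.44  48.48] [474.39  48.35]
pocket [ 543.72 -203.87]
board (np.float64(-1.8655844295610273), array([[-0.29,  0.96],
       [-0.96, -0.29]]), array([527.23, -36.39]), array([0.38, 0.98, 1.14]))
core [525.82 -36.88  38.5 ]
board in fix [-77.57 -16.92] -0.16869570702234515
```

```bash
r='{"rotation":[0,0,-1.2],"delta_pos":[0.358,-0.277,0],"claw":0.0919}'; python3 -m pendant '[{"rotation":[0,0,-1.2],"delta_pos":[0.358,-0.277,0],"claw":0.09},{"rotation":[0,0,-1.2],"delta_pos":[0.358,-0.277,0],"claw":0.09},{"rotation":[0,0,-1.2],"delta_pos":[0.358,-0.277,0],"claw":0.09},{"rotation":[0,0,-1.2],"delta_pos":[0.358,-0.277,0],"claw":0.09},{"rotation":[0,0,-1.2],"delta_pos":[0.358,-0.277,0],"claw":0.09},{"rotation":[0,0,-1.2],"delta_pos":[0.358,-0.277,0],"claw":0.09},{"rotation":[0,0,-1.2],"delta_pos":[0.358,-0.277,0],"claw":0.09},{"rotation":[0,0,-1.2],"delta_pos":[0.358,-0.277,0],"claw":0.09},{"rotation":[0,0,-1.2],"delta_pos":[0.358,-0.277,0],"claw":0.09},{"rotation":[0,0,-1.2],"delta_pos":[0.358,-0.277,0],"claw":0.09}]'
cat >> h.py <<'E'
def go(x,y,z,psi,s=None):
    """print tool-frame shift (m) and turn to a tool-down pose, tool x at heading psi"""
    s=s or sensors.state(); R=Ro.from_rotvec(s["orientation"]).as_matrix()
    T=np.array([[np.cos(psi),np.sin(psi),0],[np.sin(psi),-np.cos(psi),0],[0,0,-1]])
    print("t",round(s["t"],2),"tcp",s["eef_pos"].round(1),"psi",round(np.arctan2(R[1,0],R[0,0]),3),"F",s["contact_force"].round(1),"gap",round(s["finger_gap"]*92,1),"q6",s["q"][5].round(2))
    print("delta",(R.T@(np.array([x,y,z])-s["eef_pos"])/1000).round(4),"rot",Ro.from_matrix(R.T@T).as_rotvec().round(3))
E
python3 -c "
from h import *
go(480,240,214,2.5)"
```

```text
t: 0.93
eef_pos: [399.1, -226.6, 214.4]
orientation: [-2.346, -2.09, -0.0]
contact_force: [1.3, -0.4, 0.4]
finger_gap: 0.978
gripper_force: 0.0
t 0.93 tcp [ 399.1 -226.6  214.4] psi 1.455 F [ 1.3 -0.4  0.4] gap 90.0 q6 -0.67
delta [4.728e-01 2.670e-02 4.000e-04] rot [-0.    -0.    -1.045]
```

```bash
python3 -m pendant '[{"rotation":[0,0,-1.05],"delta_pos":[0.41,0.02,-0.01],"claw":0.09},{"rotation":[0,0,-1.05],"delta_pos":[0.41,0.02,-0.01],"claw":0.09},{"rotation":[0,0,-1.05],"delta_pos":[0.41,0.02,-0.01],"claw":0.09},{"rotation":[0,0,-1.05],"delta_pos":[0.41,0.02,-0.01],"claw":0.09},{"rotation":[0,0,-1.05],"delta_pos":[0.41,0.02,-0.01],"claw":0.09},{"rotation":[0,0,-1.05],"delta_pos":[0.41,0.02,-0.01],"claw":0.09},{"rotation":[0,0,-1.05],"delta_pos":[0.41,0.02,-0.01],"claw":0.09},{"rotation":[0,0,-1.05],"delta_pos":[0.41,0.02,-0.01],"claw":0.09},{"rotation":[0,0,-1.05],"delta_pos":[0.41,0.02,-0.01],"claw":0.09},{"rotation":[0,0,-1.05],"delta_pos":[0.41,0.02,-0.01],"claw":0.09}]' >/dev/null
python3 -c "
from h import *
go(498,288,220,2.5)"
```

```text
t 1.77 tcp [467.3 178.7 224.4] psi 2.503 F [-0.2 -0.8  0.4] gap 90.0 q6 -0.81
delta [0.0405 0.106  0.0044] rot [ 0.    -0.     0.003]
```

```bash
python3 -m pendant '[{"rotation":[0,0,0],"delta_pos":[0.04,0.106,0.004],"claw":0.09},{"rotation":[0,0,0],"delta_pos":[0.04,0.106,0.004],"claw":0.09},{"rotation":[0,0,0],"delta_pos":[0.04,0.106,0.004],"claw":0.09},{"rotation":[0,0,0],"delta_pos":[0.04,0.106,0.004],"claw":0.09},{"rotation":[0,0,0],"delta_pos":[0.04,0.106,0.004],"claw":0.09},{"rotation":[0,0,0],"delta_pos":[0.04,0.106,0.004],"claw":0.09}]' >/dev/null
python3 -c "
from h import *
s=sensors.state()
cv2.imwrite('pics/w1.png',eyes.read_camera('wrist'))
print(s['eef_pos'],s['orientation'].tolist());go(498,288,220,2.5,s)"
```

```text
[498.7579313  284.23791722 220.07460025] [-0.9905324792475894, -2.9805149225846153, 0.0018739774748609149]
t 2.27 tcp [498.8 284.2 220.1] psi 2.5 F [ 0.5 -0.1  0.1] gap 89.8 q6 -0.62
delta [0.0029 0.0026 0.0001] rot [-0.001 -0.    -0.   ]
```

View pics/w1.png

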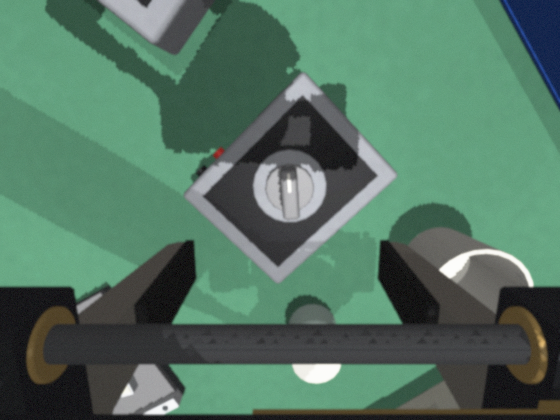

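The wrist picture shows the supply with corners at (303,73), (397,176), (278,282) and (186,195), the dial disc at (289,186) and the bar running from about (287,168) to (291,219).

```bash
python3 - <<'E'
from h import *
np.set_printoptions(precision=2,suppress=True)
s={"eef_pos":np.array([498.758,284.238,220.075]),"orientation":np.array([-0.99053,-2.98051,0.00187])}
w=[on("wrist",p,50,s) for p in[(303,73),(397,176),(278,282),(186,195)]]
print(np.array(w)[:,:2], [np.linalg.norm(w[i]-w[(i+1)%4]) for i in range(4)])
ctr=np.mean(w,0);print(ctr, [np.arctan2(*(w[(i+1)%4]-w[i])[1::-1]) for i in range(4)])
for z in(50,60,70,80,90,100): print(z,on("wrist",(289,186),z,s)[:2],on("wrist",(290,195),z,s)[:2],on("top",(172,217.1),z)[:2])
im=cv2.imread("pics/w1.png")[130:250,230:350]
a=cv2.resize(im,(480,480),interpolation=cv2.INTER_CUBIC); b=cv2.resize(cv2.imread("pics/scene0.png")[140:180,300:340],(300,300),interpolation=cv2.INTER_CUBIC)
o=np.zeros((480,780,3),np.uint8);o[:,:480]=a;o[:300,480:]=b;cv2.imwrite("pics/c2.png",o)
E
```

```text
[[423.7  358.38]
 [548.56 375.02]
 [567.82 222.31]
 [445.33 206.59]] [np.float64(125.9670906642919), np.float64(153.9146247531823), np.float64(123.49650047186117), np.float64(153.33000919394482)]
[496.35 290.57  50.  ] [np.float64(0.13242971711055157), np.float64(-1.4453292516187928), np.float64(-3.0139183888714003), np.float64(1.712359039448758)]
50 [496.29 289.23] [503.74 284.86] [498.27 289.81]
60 [494.72 290.34] [501.95 286.09] [497.98 287.02]
70 [493.15 291.45] [500.17 287.33] [497.69 284.22]
80 [491.59 292.55] [498.38 288.57] [497.4  281.43]
90 [490.02 293.66] [496.59 289.8 ] [497.11 278.64]
100 [488.45 294.77] [494.81 291.04] [496.82 275.85]
```

View pics/c2.png

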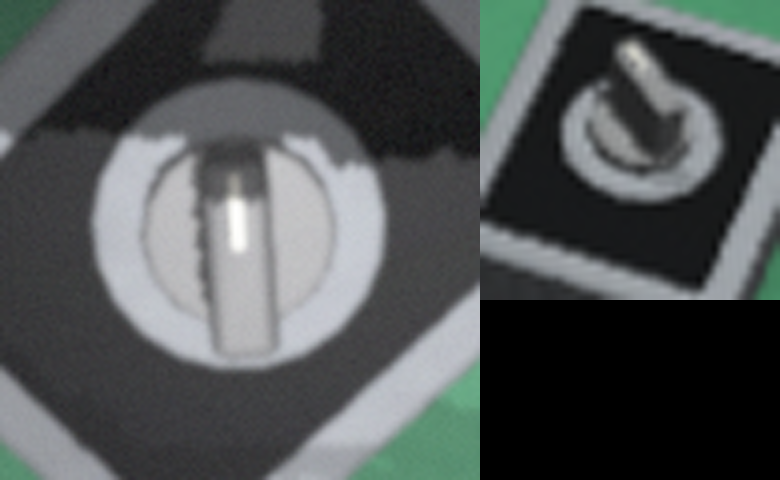

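Dial axis is about (497, 289.5), the bar top is at z≈80 and the bar heading is ≈2.58. I'll grip with the TCP at z≈66.

```bash
python3 -c "
from h import *
go(497,289.5,66,2.578)"
```

```text
t 2.32 tcp [498.9 283.8 220.4] psi 2.499 F [-0.3  0.3  0.3] gap 89.8 q6 -0.62
delta [0.0049 0.0035 0.1544] rot [-0.001 -0.    -0.079]
```

```bash
python3 -m pendant '[{"rotation":[0,0,-0.08],"delta_pos":[0.005,0.0035,0.03],"claw":0.06},{"rotation":[0,0,-0.08],"delta_pos":[0.005,0.0035,0.06],"claw":0.06},{"rotation":[0,0,-0.08],"delta_pos":[0.005,0.0035,0.09],"claw":0.06},{"rotation":[0,0,-0.08],"delta_pos":[0.005,0.0035,0.115],"claw":0.05},{"rotation":[0,0,-0.08],"delta_pos":[0.005,0.0035,0.130],"claw":0.05},{"rotation":[0,0,-0.08],"delta_pos":[0.005,0.0035,0.14],"claw":0.05},{"rotation":[0,0,-0.08],"delta_pos":[0.005,0.0035,0.147],"claw":0.05},{"rotation":[0,0,-0.08],"delta_pos":[0.005,0.0035,0.153],"claw":0.05},{"rotation":[0,0,-0.08],"delta_pos":[0.005,0.0035,0.153],"claw":0.05},{"rotation":[0,0,-0.08],"delta_pos":[0.005,0.0035,0.153],"claw":0.05}]' 15 >/dev/null
python3 -c "
from h import *
go(497,289.5,66,2.578)"
```

```text
t 3.15 tcp [497.9 290.6  68.4] psi 2.579 F [0.2 0.  0.3] gap 49.9 q6 -0.69
delta [ 0.0002 -0.0014  0.0024] rot [0.001 0.001 0.001]
```

Close gently on the bar.

```bash
python3 -m pendant '[{"rotation":[0,0,0],"delta_pos":[0,-0.001,0.002],"claw":0.03},{"rotation":[0,0,0],"delta_pos":[0,-0.001,0.002],"claw":0.02},{"rotation":[0,0,0],"delta_pos":[0,-0.001,0.002],"claw":0.005},{"rotation":[0,0,0],"delta_pos":[0,-0.001,0.002],"claw":0.005},{"rotation":[0,0,0],"delta_pos":[0,-0.001,0.002],"claw":0.005},{"rotation":[0,0,0],"delta_pos":[0,-0.001,0.002],"claw":0.005},{"rotation":[0,0,0],"delta_pos":[0,-0.001,0.002],"claw":0.005},{"rotation":[0,0,0],"delta_pos":[0,-0.001,0.002],"claw":0.005},{"rotation":[0,0,0],"delta_pos":[0,-0.001,0.002],"claw":0.005}]' 15
python3 -c "
from h import *
go(497,289.5,66,3.3)"
```

```text
t: 3.9
eef_pos: [496.4, 289.0, 65.8]
orientation: [-0.87, -3.018, 0.003]
contact_force: [-3.6, -4.4, 3.5]
finger_gap: 0.15
gripper_force: 15.0
t 3.9 tcp [496.4 289.   65.8] psi 2.58 F [-3.6 -4.4  3.5] gap 13.8 q6 -0.69
delta [-0.0003  0.0008 -0.0002] rot [-0.002 -0.001 -0.72 ]
```

```bash
python3 -m pendant '[{"rotation":[0,0,-0.08],"delta_pos":[0,0.001,0],"claw":0.005},{"rotation":[0,0,-0.16],"delta_pos":[0,0.001,0],"claw":0.005},{"rotation":[0,0,-0.24],"delta_pos":[0,0.001,0],"claw":0.005},{"rotation":[0,0,-0.32],"delta_pos":[0,0.001,0],"claw":0.005},{"rotation":[0,0,-0.4],"delta_pos":[0,0.001,0],"claw":0.005},{"rotation":[0,0,-0.48],"delta_pos":[0,0.001,0],"claw":0.005},{"rotation":[0,0,-0.56],"delta_pos":[0,0.001,0],"claw":0.005},{"rotation":[0,0,-0.62],"delta_pos":[0,0.001,0],"claw":0.005},{"rotation":[0,0,-0.62],"delta_pos":[0,0.001,0],"claw":0.005},{"rotation":[0,0,-0.62],"delta_pos":[0,0.001,0],"claw":0.005}]' 20
python3 -c "
from h import *
go(497,289.5,66,3.3);print(sensors.state()['wrist_torque'])"
```

```text
t: 4.73
eef_pos: [496.3, 288.8, 65.8]
orientation: [0.093, -3.137, 0.006]
contact_force: [-5.0, -8.5, 8.3]
finger_gap: 0.151
gripper_force: 20.0
t 4.73 tcp [496.3 288.8  65.8] psi -3.083 F [-5.  -8.5  8.3] gap 13.9 q6 -1.31
delta [-0.0007  0.0006 -0.0003] rot [-0.003 -0.003 -0.099]
[-1.42779955  0.73655731 -0.02172304]
```

```bash
python3 -m pendant '[{"rotation":[0,0,-0.04],"delta_pos":[0,0.001,0],"claw":0.005},{"rotation":[0,0,-0.07],"delta_pos":[0,0.001,0],"claw":0.005},{"rotation":[0,0,-0.1],"delta_pos":[0,0.001,0],"claw":0.005},{"rotation":[0,0,-0.12],"delta_pos":[0,0.001,0],"claw":0.005},{"rotation":[0,0,-0.12],"delta_pos":[0,0.001,0],"claw":0.005},{"rotation":[0,0,-0.12],"delta_pos":[0,0.001,0],"claw":0.005},{"rotation":[0,0,-0.12],"delta_pos":[0,0.001,0],"claw":0.005}]' 20
python3 -c "
from h import *
go(497,289.5,66,3.3);print(sensors.state()['wrist_torque'])"
```

```text
t: 5.32
eef_pos: [496.3, 288.9, 65.7]
orientation: [0.278, -3.126, 0.008]
contact_force: [-5.6, -12.0, 9.6]
finger_gap: 0.157
gripper_force: 20.6
t 5.32 tcp [496.3 288.9  65.7] psi -2.964 F [ -5.6 -12.    9.6] gap 14.4 q6 -1.43
delta [-0.0008  0.0005 -0.0003] rot [-0.005 -0.004  0.019]
[-2.08563151  0.74362101 -0.53306314]
```

The opposing moment and the widening gap say the stop is reached. Release, rise and check.

```bash
python3 -m pendant '[{"rotation":[0,0,0.04],"delta_pos":[0,0,0],"claw":0.03},{"rotation":[0,0,0.04],"delta_pos":[0,0,0],"claw":0.05},{"rotation":[0,0,0.04],"delta_pos":[0,0,0],"claw":0.06},{"rotation":[0,0,0.04],"delta_pos":[0,0,0],"claw":0.06},{"rotation":[0,0,0.04],"delta_pos":[0,0,-0.02],"claw":0.06},{"rotation":[0,0,0.04],"delta_pos":[0,0,-0.05],"claw":0.06},{"rotation":[0,0,0.04],"delta_pos":[0,0,-0.09],"claw":0.06},{"rotation":[0,0,0.04],"delta_pos":[0,0,-0.13],"claw":0.06},{"rotation":[0,0,0.04],"delta_pos":[0,0,-0.15],"claw":0.06},{"rotation":[0,0,0.04],"delta_pos":[0,0,-0.15],"claw":0.06}]' >/dev/null
python3 -c "
from h import *
cv2.imwrite('pics/w3.png',cv2.resize(eyes.read_camera('wrist')[60:300,130:450],(640,480)))
go(500,-80,210,2.5)"
```

```text
t 6.2 tcp [499.  292.5 218.9] psi -3.003 F [ 0.6 -0.2  0.3] gap 60.0 q6 -1.39
delta [ 0.0507 -0.3691  0.008 ] rot [0.004 0.006 0.781]
```

View pics/w3.png

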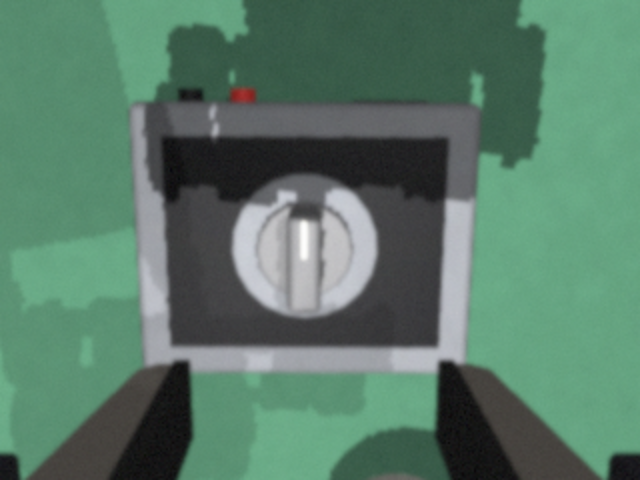

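The bar now lies square along the supply's x axis, at crop (305,260), so the dial is at its stop. Next I'll put two fingers against the board's near (-y) side and push it square to the fence, then push from its -x end into the pocket.

```bash
cat >> h.py <<'E'
TH=-1.6969;O=np.array([534.26,-115.48]);FR=np.array([[np.cos(TH),-np.sin(TH)],[np.sin(TH),np.cos(TH)]])
def gof(x,y,z,dpsi):
    s=sensors.state(); w=FR@[x,y]+O; print("tcp in fix",((s["eef_pos"][:2]-O)@FR).round(1)); go(*w,z,TH+dpsi,s)
E
python3 -c "
from h import *
gof(-88,-100,120,-np.pi/2)"
```

```text
tcp in fix [-400.3  -86.3]
t 6.2 tcp [499.  292.5 218.9] psi -3.003 F [ 0.6 -0.2  0.3] gap 60.0 q6 -1.39
delta [ 0.0957 -0.298   0.0978] rot [0.002 0.006 0.265]
```

```bash
python3 -m pendant '[{"rotation":[0,0.004,0.265],"delta_pos":[0.096,-0.298,0.05],"claw":0.05},{"rotation":[0,0.004,0.265],"delta_pos":[0.096,-0.298,0.05],"claw":0.05},{"rotation":[0,0.004,0.265],"delta_pos":[0.096,-0.298,0.05],"claw":0.045},{"rotation":[0,0.004,0.265],"delta_pos":[0.096,-0.298,0.05],"claw":0.045},{"rotation":[0,0.004,0.265],"delta_pos":[0.096,-0.298,0.05],"claw":0.045},{"rotation":[0,0.004,0.265],"delta_pos":[0.096,-0.298,0.05],"claw":0.045},{"rotation":[0,0.004,0.265],"delta_pos":[0.096,-0.298,0.05],"claw":0.045},{"rotation":[0,0.004,0.265],"delta_pos":[0.096,-0.298,0.05],"claw":0.045},{"rotation":[0,0.004,0.265],"delta_pos":[0.096,-0.298,0.08],"claw":0.045},{"rotation":[0,0.004,0.265],"delta_pos":[0.096,-0.298,0.098],"claw":0.045}]' >/dev/null
python3 -c "
from h import *
gof(-88,-97,25,-np.pi/2)"
```

```text
tcp in fix [ -85.3 -104.5]
t 7.03 tcp [441.4 -17.7 114.5] psi 3.012 F [ 0.1 -0.  -0.5] gap 45.1 q6 -1.75
delta [-0.0081  0.0027  0.0894] rot [ 0.    -0.007 -0.004]
```

```bash
python3 -m pendant '[{"rotation":[0,-0.004,0],"delta_pos":[-0.004,0.002,0.03],"claw":0.045},{"rotation":[0,-0.004,0],"delta_pos":[-0.004,0.002,0.06],"claw":0.045},{"rotation":[0,-0.004,0],"delta_pos":[-0.004,0.002,0.078],"claw":0.045},{"rotation":[0,-0.004,0],"delta_pos":[-0.004,0.002,0.083],"claw":0.045},{"rotation":[0,-0.004,0],"delta_pos":[-0.004,0.002,0.086],"claw":0.045},{"rotation":[0,-0.004,0],"delta_pos":[-0.004,0.002,0.086],"claw":0.045}]' >/dev/null
python3 -c "
from h import *
gof(-88,-97,25,-np.pi/2)"
```

```text
tcp in fix [-88.6 -99.7]
t 7.53 tcp [446.5 -15.1  31.1] psi 3.015 F [ 0.3  0.3 -0.2] gap 44.8 q6 -1.75
delta [-0.0027 -0.0006  0.0061] rot [-0.    -0.001 -0.   ]
```

```bash
python3 -m pendant '[{"rotation":[0,0,0],"delta_pos":[-0.003,0,0.004],"claw":0.045},{"rotation":[0,0,0],"delta_pos":[-0.008,0,0.006],"claw":0.045},{"rotation":[0,0,0],"delta_pos":[-0.013,0,0.006],"claw":0.045},{"rotation":[0,0,0],"delta_pos":[-0.018,0,0.006],"claw":0.045},{"rotation":[0,0,0],"delta_pos":[-0.023,0,0.006],"claw":0.045},{"rotation":[0,0,0],"delta_pos":[-0.028,0,0.006],"claw":0.045},{"rotation":[0,0,0],"delta_pos":[-0.033,0,0.006],"claw":0.045},{"rotation":[0,0,0],"delta_pos":[-0.038,0,0.006],"claw":0.045},{"rotation":[0,0,0],"delta_pos":[-0.043,0,0.006],"claw":0.045},{"rotation":[0,0,0],"delta_pos":[-0.048,0,0.006],"claw":0.045}]'
python3 -c "
from h import *
gof(-88,-34,25,-np.pi/2)"
```

```text
t: 8.37
eef_pos: [495.1, -21.4, 25.5]
orientation: [-0.199, -3.135, 0.001]
contact_force: [-1.2, -0.9, 1.4]
finger_gap: 0.49
gripper_force: 0.8
tcp in fix [-88.4 -50.7]
t 8.37 tcp [495.1 -21.4  25.5] psi 3.015 F [-1.2 -0.9  1.4] gap 45.1 q6 -1.73
delta [-0.0167 -0.0004  0.0005] rot [-0.001 -0.    -0.001]
```

```bash
python3 -m pendant '[{"rotation":[0,0,0],"delta_pos":[-0.003,0,0],"claw":0.045},{"rotation":[0,0,0],"delta_pos":[-0.006,0,0],"claw":0.045},{"rotation":[0,0,0],"delta_pos":[-0.009,0,0],"claw":0.045},{"rotation":[0,0,0],"delta_pos":[-0.012,0,0],"claw":0.045},{"rotation":[0,0,0],"delta_pos":[-0.014,0,0],"claw":0.045},{"rotation":[0,0,0],"delta_pos":[-0.014,0,0],"claw":0.045}]'
python3 -c "
from h import *
gof(-88,-34,25,-np.pi/2)
im=eyes.read_camera('top')[155:255,260:410];cv2.imwrite('pics/t4.png',cv2.resize(im,None,fx=5,fy=5,interpolation=cv2.INTER_CUBIC))"
```

```text
t: 8.87
eef_pos: [509.1, -23.2, 25.7]
orientation: [0.199, 3.134, -0.001]
contact_force: [-0.3, -0.7, -0.6]
finger_gap: 0.489
gripper_force: 0.0
tcp in fix [-88.4 -36.5]
t 8.87 tcp [509.1 -23.2  25.7] psi 3.015 F [-0.3 -0.7 -0.6] gap 45.0 q6 -1.73
delta [-0.0025 -0.0004  0.0007] rot [-0.001  0.001 -0.001]
```

View pics/t4.png

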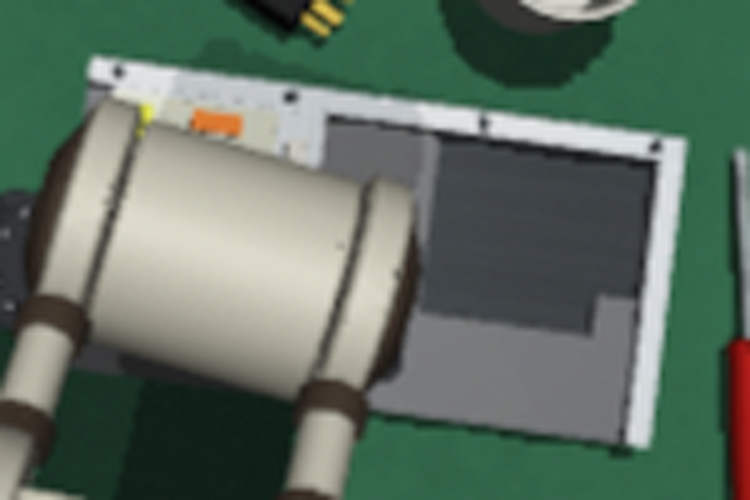

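The board is now square and about at the fence, its top edge at crop (210,100). I'll push a little further to feel the fence.

```bash
python3 -m pendant '[{"rotation":[0,0,0],"delta_pos":[-0.0015,0,0],"claw":0.045},{"rotation":[0,0,0],"delta_pos":[-0.003,0,0],"claw":0.045},{"rotation":[0,0,0],"delta_pos":[-0.004,0,0],"claw":0.045},{"rotation":[0,0,0],"delta_pos":[-0.004,0,0],"claw":0.045}]'; python3 -c "
from h import *
gof(-88,-34,25,-np.pi/2)"
```

```text
t: 9.25
eef_pos: [510.1, -23.2, 25.1]
orientation: [-0.198, -3.129, -0.0]
contact_force: [-8.5, -0.1, 6.5]
finger_gap: 0.488
gripper_force: 4.2
tcp in fix [-88.5 -35.6]
t 9.25 tcp [510.1 -23.2  25.1] psi 3.015 F [-8.5 -0.1  6.5] gap 44.9 q6 -1.73
delta [-0.0016 -0.0005  0.0001] rot [-0.    -0.006 -0.   ]
```

```bash
python3 -m pendant '[{"rotation":[0,0.004,0],"delta_pos":[0.02,0,0],"claw":0.045},{"rotation":[0,0.004,0],"delta_pos":[0.03,0,-0.01],"claw":0.045},{"rotation":[0,0.004,0],"delta_pos":[0.03,0,-0.045],"claw":0.045},{"rotation":[0,0.004,0],"delta_pos":[0.03,0,-0.085],"claw":0.045},{"rotation":[0,0.004,0],"delta_pos":[0.03,0,-0.095],"claw":0.045},{"rotation":[0,0.004,0],"delta_pos":[0.03,0,-0.095],"claw":0.045}]' > /dev/null; python3 -c "
from h import *
gof(-180,18,120,np.pi)"
```

```text
tcp in fix [-88.  -59.7]
t 9.75 tcp [486.  -20.7 124.7] psi 3.015 F [ 0.6 -1.4 -0.5] gap 45.5 q6 -1.73
delta [-0.0777  0.0921  0.0049] rot [0.003 0.006 1.57 ]
```

```bash
python3 -m pendant '[{"rotation":[0.003,0.006,1.57],"delta_pos":[-0.078,0.092,0],"claw":0.045},{"rotation":[0.003,0.006,1.57],"delta_pos":[-0.078,0.092,0],"claw":0.045},{"rotation":[0.003,0.006,1.57],"delta_pos":[-0.078,0.092,0],"claw":0.045},{"rotation":[0.003,0.006,1.57],"delta_pos":[-0.078,0.092,0],"claw":0.045},{"rotation":[0.003,0.006,1.57],"delta_pos":[-0.078,0.092,0],"claw":0.045},{"rotation":[0.003,0.006,1.57],"delta_pos":[-0.078,0.092,0],"claw":0.045},{"rotation":[0.003,0.006,1.57],"delta_pos":[-0.078,0.092,0],"claw":0.045},{"rotation":[0.003,0.006,1.57],"delta_pos":[-0.078,0.092,0],"claw":0.045},{"rotation":[0.003,0.006,1.57],"delta_pos":[-0.078,0.092,0],"claw":0.045},{"rotation":[0.003,0.006,1.57],"delta_pos":[-0.078,0.092,0],"claw":0.045}]' > /dev/null; python3 -c "
from h import *
gof(-180,18,120,np.pi)"
```

```text
tcp in fix [-180.4   13.8]
t 10.58 tcp [570.6  61.7 117.7] psi 1.772 F [ 0.3  0.9 -0.6] gap 44.9 q6 -0.3
delta [-0.0017  0.0038 -0.0023] rot [-0.012 -0.002  0.327]
```

```bash
python3 -m pendant '[{"rotation":[-0.006,0,0.32],"delta_pos":[0,0.002,0],"claw":0.045},{"rotation":[-0.006,0,0.32],"delta_pos":[0,0.002,0],"claw":0.045},{"rotation":[-0.006,0,0.32],"delta_pos":[0,0.002,0],"claw":0.045},{"rotation":[-0.006,0,0.32],"delta_pos":[0,0.002,0],"claw":0.045},{"rotation":[-0.006,0,0.32],"delta_pos":[0,0.002,0],"claw":0.045}]' > /dev/null; python3 -c "
from h import *
gof(-175,18,25,np.pi)
s=sensors.state();im=eyes.read_camera('wrist');cv2.imwrite('pics/w5.png',im)
im=eyes.read_camera('top');cv2.imwrite('pics/t5.png',im)"
```

```text
tcp in fix [-181.    15.9]
t 11.0 tcp [572.8  62.1 118.4] psi 1.46 F [0.1 0.2 0.4] gap 45.3 q6 0.01
delta [-0.0062  0.0025  0.0934] rot [-0.005 -0.001  0.016]
```

```bash
python3 -m pendant '[{"rotation":[-0.003,0,0.015],"delta_pos":[-0.003,0.001,0.03],"claw":0.045},{"rotation":[-0.003,0,0.015],"delta_pos":[-0.003,0.001,0.06],"claw":0.045},{"rotation":[-0.003,0,0.015],"delta_pos":[-0.003,0.001,0.08],"claw":0.045},{"rotation":[-0.003,0,0.015],"delta_pos":[-0.003,0.001,0.088],"claw":0.045},{"rotation":[-0.003,0,0.015],"delta_pos":[-0.003,0.001,0.092],"claw":0.045},{"rotation":[-0.003,0,0.015],"delta_pos":[-0.003,0.001,0.092],"claw":0.045}]' > /dev/null; python3 -c "
from h import *
gof(-80,18,25,np.pi)"
```

```text
tcp in fix [-178.2   17.5]
t 11.6 tcp [574.   59.1  27.9] psi 1.444 F [ 0.2  0.4 -0.2] gap 44.8 q6 0.02
delta [-0.0982  0.0006  0.0028] rot [-0.001 -0.001 -0.001]
```

View pics/w5.png

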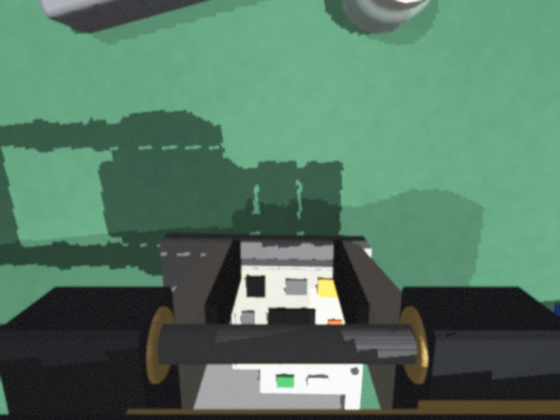

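The board is square, and the fingers stand behind its -x end. I'll push along the fixture's +x.

```bash
python3 -m pendant '[{"rotation":[0,0,0],"delta_pos":[-0.01,0.0005,0.002],"claw":0.045},{"rotation":[0,0,0],"delta_pos":[-0.02,0.0005,0.002],"claw":0.045},{"rotation":[0,0,0],"delta_pos":[-0.028,0.0005,0.002],"claw":0.045},{"rotation":[0,0,0],"delta_pos":[-0.034,0.0005,0.002],"claw":0.045},{"rotation":[0,0,0],"delta_pos":[-0.04,0.0005,0.002],"claw":0.045},{"rotation":[0,0,0],"delta_pos":[-0.046,0.0005,0.002],"claw":0.045},{"rotation":[0,0,0],"delta_pos":[-0.052,0.0005,0.002],"claw":0.045},{"rotation":[0,0,0],"delta_pos":[-0.058,0.0005,0.002],"claw":0.045},{"rotation":[0,0,0],"delta_pos":[-0.064,0.0005,0.002],"claw":0.045},{"rotation":[0,0,0],"delta_pos":[-0.07,0.0005,0.002],"claw":0.045}]' ; python3 -m pendant '[{"rotation":[0,0,0],"delta_pos":[-0.006,0,0],"claw":0.045},{"rotation":[0,0,0],"delta_pos":[-0.012,0,0],"claw":0.045},{"rotation":[0,0,0],"delta_pos":[-0.018,0,0],"claw":0.045},{"rotation":[0,0,0],"delta_pos":[-0.024,0,0],"claw":0.045},{"rotation":[0,0,0],"delta_pos":[-0.03,0,0],"claw":0.045},{"rotation":[0,0,0],"delta_pos":[-0.036,0,0],"claw":0.045},{"rotation":[0,0,0],"delta_pos":[-0.042,0,0],"claw":0.045},{"rotation":[0,0,0],"delta_pos":[-0.048,0,0],"claw":0.045},{"rotation":[0,0,0],"delta_pos":[-0.054,0,0],"claw":0.045},{"rotation":[0,0,0],"delta_pos":[-0.06,0,0],"claw":0.045}]'; python3 -c "
from h import *
gof(21.5,18,25,np.pi)"
```

```text
t: 12.43
eef_pos: [565.6, -10.9, 26.1]
orientation: [-2.358, -2.075, -0.002]
contact_force: [0.3, 1.6, 0.4]
finger_gap: 0.493
gripper_force: 0.9
t: 13.27
eef_pos: [558.0, -70.5, 26.0]
orientation: [-2.358, -2.075, -0.002]
contact_force: [0.3, 1.9, 1.5]
finger_gap: 0.49
gripper_force: 1.0
tcp in fix [-47.6  17.9]
t 13.27 tcp [558.  -70.5  26. ] psi 1.443 F [0.3 1.9 1.5] gap 45.1 q6 -0.21
delta [-0.0691  0.0002  0.0009] rot [-0.    -0.001 -0.001]
```

```bash
python3 -m pendant '[{"rotation":[0,0,0],"delta_pos":[-0.006,0,0.001],"claw":0.045},{"rotation":[0,0,0],"delta_pos":[-0.012,0,0.002],"claw":0.045},{"rotation":[0,0,0],"delta_pos":[-0.018,0,0.003],"claw":0.045},{"rotation":[0,0,0],"delta_pos":[-0.024,0,0.003],"claw":0.045},{"rotation":[0,0,0],"delta_pos":[-0.03,0,0.003],"claw":0.045},{"rotation":[0,0,0],"delta_pos":[-0.036,0,0.003],"claw":0.045},{"rotation":[0,0,0],"delta_pos":[-0.042,0,0.003],"claw":0.045},{"rotation":[0,0,0],"delta_pos":[-0.048,0,0.003],"claw":0.045},{"rotation":[0,0,0],"delta_pos":[-0.054,0,0.003],"claw":0.045},{"rotation":[0,0,0],"delta_pos":[-0.06,0,0.003],"claw":0.045}]'; python3 -c "
from h import *
gof(21.5,18,24,np.pi)"
```

```text
t: 14.1
eef_pos: [550.2, -130.1, 22.8]
orientation: [-2.358, -2.075, -0.001]
contact_force: [-0.3, 1.7, -0.1]
finger_gap: 0.491
gripper_force: 0.4
tcp in fix [12.5 17.6]
t 14.1 tcp [ 550.2 -130.1   22.8] psi 1.443 F [-0.3  1.7 -0.1] gap 45.2 q6 -0.32
delta [-0.009   0.0004 -0.0012] rot [-0.    -0.001 -0.001]
```

Now the last 9 mm, slowly, feeling for the end stop.

```bash
python3 -m pendant '[{"rotation":[0,0,0],"delta_pos":[-0.002,0,0],"claw":0.045},{"rotation":[0,0,0],"delta_pos":[-0.004,0,0],"claw":0.045},{"rotation":[0,0,0],"delta_pos":[-0.006,0,0],"claw":0.045},{"rotation":[0,0,0],"delta_pos":[-0.008,0,0],"claw":0.045},{"rotation":[0,0,0],"delta_pos":[-0.009,0,0],"claw":0.045},{"rotation":[0,0,0],"delta_pos":[-0.009,0,0],"claw":0.045}]'; python3 -c "
from h import *
gof(21.5,18,24,np.pi)
cv2.imwrite('pics/w6.png',eyes.read_camera('wrist'))"
```

```text
t: 14.6
eef_pos: [549.4, -138.6, 23.1]
orientation: [-2.358, -2.075, -0.001]
contact_force: [-0.5, 0.5, 0.4]
finger_gap: 0.49
gripper_force: 0.0
tcp in fix [21.  17.9]
t 14.6 tcp [ 549.4 -138.6   23.1] psi 1.443 F [-0.5  0.5  0.4] gap 45.1 q6 -0.33
delta [-0.0005  0.0001 -0.0009] rot [ 0.    -0.001 -0.001]
```

View pics/w6.png

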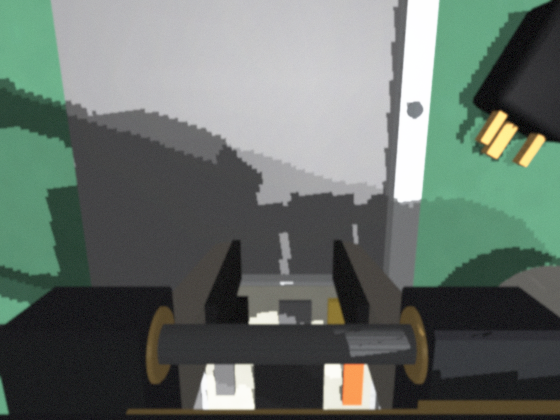

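The board's end is at the lip and the push force fell to zero, so it seems to have dropped in. I'll shut the fingers, move over the core and press to confirm the height.

```bash
python3 -m pendant '[{"rotation":[0,0,0],"delta_pos":[0.008,0,0],"claw":0.045},{"rotation":[0,0,0],"delta_pos":[0.008,0,-0.02],"claw":0.03},{"rotation":[0,0,0],"delta_pos":[0.008,0,-0.05],"claw":0.01},{"rotation":[0,0,0],"delta_pos":[-0.03,0,-0.05],"claw":0.0},{"rotation":[0,0,0],"delta_pos":[-0.065,0.002,-0.05],"claw":0.0},{"rotation":[0,0,0],"delta_pos":[-0.065,0.002,-0.04],"claw":0.0},{"rotation":[0,0,0],"delta_pos":[-0.065,0.002,-0.02],"claw":0.0},{"rotation":[0,0,0],"delta_pos":[-0.065,0.002,-0.016],"claw":0.0},{"rotation":[0,0,0],"delta_pos":[-0.065,0.002,-0.013],"claw":0.0},{"rotation":[0,0,0],"delta_pos":[-0.065,0.002,-0.013],"claw":0.0}]'; python3 -c "
from h import *
gof(87,21,31.5,np.pi)"
```

```text
t: 15.48
eef_pos: [542.6, -202.1, 35.2]
orientation: [-2.356, -2.075, -0.001]
contact_force: [0.2, -0.0, -0.5]
finger_gap: 0.004
gripper_force: 0.0
tcp in fix [84.8 19.2]
t 15.48 tcp [ 542.6 -202.1   35.2] psi 1.444 F [ 0.2 -0.  -0.5] gap 0.4 q6 -0.44
delta [-0.0022  0.0018  0.0037] rot [-0.001 -0.002 -0.001]
```

```bash
python3 -m pendant '[{"rotation":[0,0,0],"delta_pos":[0,0,0.002],"claw":0.0},{"rotation":[0,0,0],"delta_pos":[0,0,0.0035],"claw":0.0},{"rotation":[0,0,0],"delta_pos":[0,0,0.005],"claw":0.0},{"rotation":[0,0,0],"delta_pos":[0,0,0.006],"claw":0.0},{"rotation":[0,0,0],"delta_pos":[0,0,0.006],"claw":0.0}]'
```

```text
t: 15.9
eef_pos: [543.6, -203.1, 31.9]
orientation: [-2.358, -2.076, -0.002]
contact_force: [-3.5, 2.6, 10.5]
finger_gap: 0.005
gripper_force: 5.2
```

Contact is at z≈31.9, against 31.5 expected for a seated board. Lift off, retreat and check the fit.

```bash
python3 -m pendant '[{"rotation":[0,0,0],"delta_pos":[0,0,-0.01],"claw":0.0},{"rotation":[0,0,0],"delta_pos":[0,0,-0.05],"claw":0.0},{"rotation":[0,0,0],"delta_pos":[0,0,-0.09],"claw":0.0},{"rotation":[0,0,0],"delta_pos":[0.04,0.0,-0.13],"claw":0.0},{"rotation":[0,0,0],"delta_pos":[0.08,0.0,-0.15],"claw":0.0},{"rotation":[0,0,0],"delta_pos":[0.12,-0.03,-0.15],"claw":0.0},{"rotation":[0,0,0],"delta_pos":[0.16,-0.06,-0.15],"claw":0.0},{"rotation":[0,0,0],"delta_pos":[0.2,-0.08,-0.15],"claw":0.0},{"rotation":[0,0,0],"delta_pos":[0.24,-0.1,-0.15],"claw":0.0},{"rotation":[0,0,0],"delta_pos":[0.24,-0.1,-0.15],"claw":0.0}]'; python3 -c "
from h import *
im=eyes.read_camera('top');cv2.imwrite('pics/t7f.png',im)
a=cv2.resize(im[160:250,260:410],None,fx=4,fy=4,interpolation=cv2.INTER_CUBIC)
sc=eyes.read_camera('scene');cv2.imwrite('pics/s7f.png',sc)
b=cv2.resize(sc[210:340,190:340],(277,240),interpolation=cv2.INTER_CUBIC)
d=cv2.resize(im[175:260,125:225],(282,240),interpolation=cv2.INTER_CUBIC)
o=np.zeros((600,600,3),np.uint8);o[:360]=a;o[360:,:277]=b;o[360:,300:582]=d;cv2.imwrite('pics/t7.png',o)
m=cv2.inRange(im[190:215,345:390],(0,0,0),(45,45,45));print(np.argwhere(m).mean(0)+[190,345],m.sum()/255)"
```

```text
t: 16.73
eef_pos: [473.3, 49.6, 181.0]
orientation: [-2.358, -2.076, -0.003]
contact_force: [1.2, 0.4, -0.6]
finger_gap: 0.005
gripper_force: 0.0
[202.29824561 365.64035088] 228.0
```

View pics/t7.png

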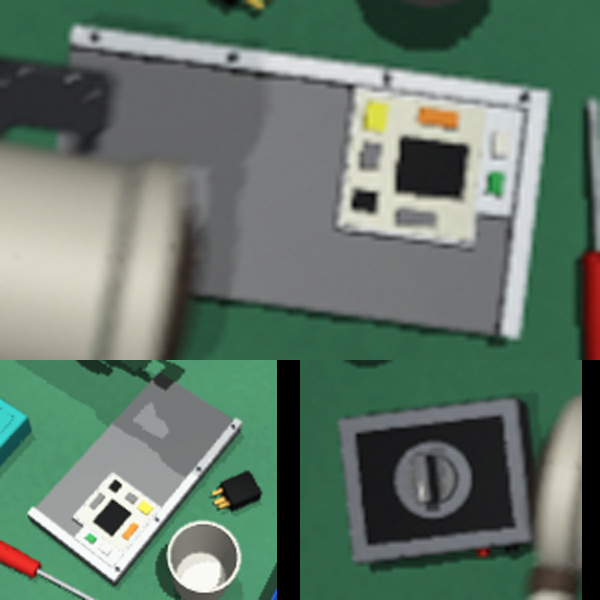

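The last picture shows the board square in the pocket, its core at crop (433,167), the notch round the key block and an even rim. The dial bar lies along the supply's x axis and the arm is clear.

```bash
python3 -c "
from cell import job
print(job.close_job())"
```

```text
the job is handed in; nothing more can be done
None
```

I turned the dial to its anticlockwise stop, slid the board flat and square into the keyed pocket (confirmed by a press on the core and the final pictures), and handed the job in at about 17 s; it returned no verdict.

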